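# Tip two packing crates, dispatch the stamped one

### The job

One of the two plywood crates on the bench is stamped in red underneath. Tip both crates over, each onto one of its broad sides, so that their undersides show; then push the stamped one, still lying on its side, wholly across the blue tape to the dispatch side, and leave the other lying on this side of the tape. Only push with the fingertips: do not lift a crate off the bench, and do not move anything else on it.

Things in the scene. Friction and masses are not known exactly. Their poses are not given: they have to be found in the camera images.
- crate_a: closed plywood crate with pine battens, 96 (own x) x 120 (own y) x 140 mm high (own z), about 0.4 kg, upright on two 8 mm runners; broad sides (120 x 140) face own +x and -x. Origin: centre of the underside, at the foot of the runners. Own x starts roughly along world +y (within 12 degrees). Lying on a broad side it is 96 mm high, origin 48 mm up. Looks like crate_b but for the underside.
- crate_b: twin of crate_a in looks (but for the underside), size, weight, axes and origin. A level push near the top of a broad side tips either crate over the opposite bottom edge (96 mm from the pushed face) instead of sliding it; past about 35 degrees it falls over by itself.
- stamp (a point): centre of the red ink stamp, a ring 68 mm across with an arrow in it, on the underside of ONE crate (recessed 7 mm between the runners, which leave 90 mm free), out of sight until that crate lies on its side. The point moves with the crate that bears it: it is by that crate's underside centre. The crates' places are swapped at random.
- line: the dispatch line: a straight strip of blue painter's tape on the bench, 420 mm long along own x, 25 mm wide, flat (no height). Origin: its centre. Own y points to the dispatch side, towards the waiting parcels (roughly world +y); both crates start on the other side of it.
- crate_a_corner0 (a point): point of crate_a half-way through its 96 mm depth, on the -y side, underside end: with the crate lying on a broad side, the four such points stand plumb over or under the corners of its 120 x 140 mm footprint.
- crate_b_corner0 (a point): point of crate_b half-way through its 96 mm depth, on the -y side, underside end: with the crate lying on a broad side, the four such points stand plumb over or under the corners of its 120 x 140 mm footprint.
- crate_a_corner1 (a point): point of crate_a half-way through its 96 mm depth, on the +y side, underside end: with the crate lying on a broad side, the four such points stand plumb over or under the corners of its 120 x 140 mm footprint.
- crate_b_corner1 (a point): point of crate_b half-way through its 96 mm depth, on the +y side, underside end: with the crate lying on a broad side, the four such points stand plumb over or under the corners of its 120 x 140 mm footprint.
- crate_a_corner2 (a point): point of crate_a half-way through its 96 mm depth, on the -y side, lid end: with the crate lying on a broad side, the four such points stand plumb over or under the corners of its 120 x 140 mm footprint.
- crate_b_corner2 (a point): point of crate_b half-way through its 96 mm depth, on the -y side, lid end: with the crate lying on a broad side, the four such points stand plumb over or under the corners of its 120 x 140 mm footprint.
- crate_a_corner3 (a point): point of crate_a half-way through its 96 mm depth, on the +y side, lid end: with the crate lying on a broad side, the four such points stand plumb over or under the corners of its 120 x 140 mm footprint.
- crate_b_corner3 (a point): point of crate_b half-way through its 96 mm depth, on the +y side, lid end: with the crate lying on a broad side, the four such points stand plumb over or under the corners of its 120 x 140 mm footprint.
- parcel_near: cardboard parcel 150 x 120 x 100 mm high, waiting beyond the line, nearer the robot. Bystander, loose: leave alone. Origin: centre of its underside.
- parcel_far: cardboard parcel 130 x 120 x 85 mm high, waiting beyond the line, farther from the robot. Bystander, loose: leave alone. Origin: centre of its underside.
- jar: amber glass jar with black label and brass lid, 62 mm across, 95 mm high. Bystander, loose: leave alone. Origin: centre of its underside.
- tape_roll: roll of brown packing tape lying flat, 104 mm across, 48 mm high. Bystander, loose: leave alone. Origin: centre of its underside.
- bronze_ring: small dark bronze ring sculpture lying flat, 112 mm across, 28 mm high. Bystander, loose: leave alone. Origin: centre of its underside.
- book: blue hardback book lying flat, 210 x 150 x 28 mm, with an orange utility knife on it (part of the book, up to 18 mm above it). Bystander, loose: leave alone. Origin: centre of its underside.
Mind the look-alikes: they are no part of the job. Leave any green look-alike of the crate_b alone.

How it is judged:
By the outcome, as a careful person would: the job done as asked, in the order asked, and still so for the second after the job is handed in, with the robot touching nothing.
It also fails if it takes over 69 s, if anything falls off the work surface, if the arm or the gripper's body presses on something with over 40 N, if the wrist force passes 120 N, or if a joint passes its speed limit or range.

### The arm

A 6-joint arm with a two-finger parallel gripper is mounted at the origin on the work surface. World frame = base frame: x ahead of the robot, y to its left, z up, the work surface at z = 0. Lengths are in m, angles in degrees, forces in N, time in s.
With the tool pointing down it reaches from about 0.275 to 0.975 m from the base axis. Payload 8.4 kg.
Tool frame: the origin (TCP) lies midway between the tips of the shut fingers; the grasp point (between the pads) lies 19 mm behind it; z points along the fingers, y is the line along which they close (so a half turn about z gives the same grasp; the last joint's range is limited). The gripper opens to 92 mm and grips with 3 to 60 N. Pads are 20 mm wide; open, the fingers measure 128 mm over their backs; the gripper's body (75 mm by 189 mm) begins 69 mm behind the grasp point.
Start: joints at [74.232, 20.225, 93.587, -0, 66.188, -0.138], TCP at [0.168, 0.602, 0.215] pointing down, gripper open.
Joint ranges: [-150.9, 150.9], [-52.94, 120.26], [3.33, 152.33], [-74.26, 254.26], [0, 154.13], [-172.89, 172.89]. Speed limits (degrees/s): [127.2, 127.2, 159.86, 180, 180, 180].

### API

Orientations are given as [roll, pitch, yaw] about the fixed x, y, z axes, in that order (R = Rz(yaw) Ry(pitch) Rx(roll)).
In Python, from workcell import bot gives the robot as it stands.
- The arm moves only by the shell command python3 -m pendant 'ROWS' [FORCE]. ROWS is JSON, a list that holds one entry, the list of rows, each a list of 7 numbers: the turn, a rotation vector about the world's x, y, z in rad, then the shift along the world's x, y, z in m, then the finger opening in m, from 0 to 0.0919. A call has 1 to 10 rows; each row shifts and turns the commanded pose from where the row before left it; what a row does not reach is not made up. A row lasts 1/8 s, in which the tool goes at most 62.5 mm and 10.7 degrees, less where a joint would pass 70% of its speed; a pose out of reach is approached as far as the arm can. A call is refused whole if a number of a shift passes 0.0625 or a number of a turn 0.188, either way. A call with a gripper value outside its range is refused whole. The fingers move at their own pace and stop on an object; FORCE is the grip in N (left out, the last holds). Time passes only in rows, so rows that do not move let the fingers close. It gives the time, the measured TCP pose, the force, the opening and the grip force at its end, in the units of the state.
- bot.state(): the state, without advancing time (a new reading comes with each control period).
- bot.camera(name): name is "scene" or "top" or "wrist"; returns a dict with "image" (480x640x3 uint8, blue, green, red), "fx", "fy", "cx", "cy" (pixels), "xyz" and "attitude" of the camera in the world. Camera axes: x right, y down, z forward; pixel columns grow to the right and rows downward; lengths in m; the calibration is good to about 2 mm. A picture is of the moment at which its call begins. There is no depth.
- bot.hand_in(): hands the job in; it is judged then, once.
The state is a dict: "time_s": time; "q": joint angles; "joint_velocities": joint speeds; "joint_torque": joint torques, N m; "position": TCP position; "tool_rot": TCP orientation; "contact_force": force on the tool from outside, world axes, zero at the start; "moment": the same for the moment, N m; "gripper_width": opening from 0.0 (shut) to 1.0 (fully open); "finger_force": force on a finger pad.
Only numpy, scipy, OpenCV 4.12 (cv2) and the standard library are available. Lean on these libraries where they do the work, as an engineer would, in place of code of your own. Each camera call takes 0.05 s, during which the arm holds its last target. There are 200 camera calls.

## Working session

There is one attempt and no reset: what is moved stays moved. The work goes in short steps, Python scripts to look and compute and a shell command to move; the robot and the scene stay as the last step left them, time stands still between calls to the robot, and variables do not carry over. Pictures are saved under pics/ and viewed, at most 10 in all, crops included, and the job is handed in when it is done.

```bash
mkdir -p pics; cat > h.py <<'E'
import numpy as np,cv2
from scipy.spatial.transform import Rotation as R
from workcell import bot
def cam(n,f):
    c=bot.camera(n); cv2.imwrite('pics/'+f,c['image']); return c
def Rm(c):
    a=np.array(c['attitude'],float)
    return a if a.shape==(3,3) else R.from_euler('xyz',a,degrees=True).as_matrix()
def ray(c,u,v,z):
    d=Rm(c)@np.array([(u-c['cx'])/c['fx'],(v-c['cy'])/c['fy'],1]); p=np.array(c['xyz'])
    return p+d*(z-p[2])/d[2]
def proj(c,P):
    q=(np.atleast_2d(P)-np.array(c['xyz']))@Rm(c); return np.c_[c['fx']*q[:,0]/q[:,2]+c['cx'],c['fy']*q[:,1]/q[:,2]+c['cy']]
E
python3 - <<'E'
from h import *
for n in('top','scene'):
    c=cam(n,n+'0.png'); print(n,{k:v for k,v in c.items() if k!='image'})
print(bot.state())
E
```

```text
top {'fx': 617.139944187524, 'fy': 617.139944187524, 'cx': 323.41981537623224, 'cy': 238.35466902301334, 'xyz': array([0.31707645, 0.01410781, 1.59311422]), 'attitude': array([-173.75238146,   -0.34585424,  -90.99758842])}
scene {'fx': 476.91565047171025, 'fy': 476.91565047171025, 'cx': 313.9736491363869, 'cy': 238.848128634247, 'xyz': array([1.69254117, 0.05636941, 1.04065011]), 'attitude': array([-127.28041997,    0.68784836,   91.93047792])}
{'time_s': 0.1, 'q': array([ 7.42308604e+01,  2.02569068e+01,  9.36238789e+01,  1.37805291e-03,
        6.61899973e+01, -1.38438523e-01]), 'joint_velocities': array([ 0.05194392, -0.10269085, -0.07131655, -0.02291645, -0.04360208,
        0.03741502]), 'joint_torque': array([ 1.08309316e-03, -5.94913065e+01, -3.34930873e+01,  6.99640880e-02,
        1.83740677e-02,  1.21468199e-05]), 'position': array([0.16827759, 0.60145394, 0.21396334]), 'tool_rot': array([-1.79929220e+02, -1.43110032e-03,  1.64368741e+02]), 'contact_force': array([-0.49897301,  0.21649185,  0.46374149]), 'moment': array([ 0.03721541, -0.0124102 , -0.05233539]), 'finger_force': 0.0, 'gripper_width': 1.0025876646746696}
```

View pics/top0.png

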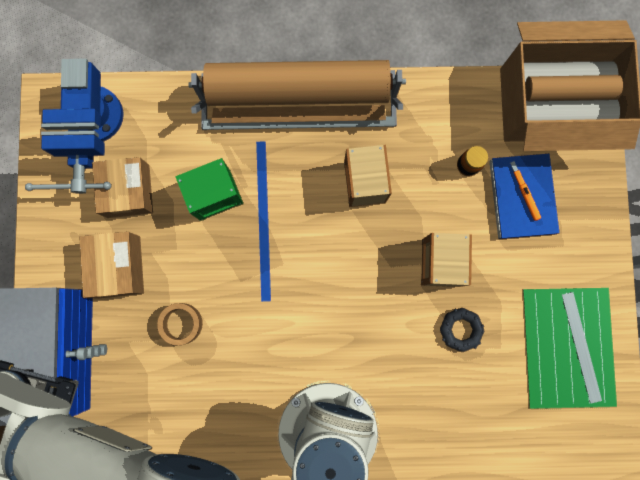

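View pics/scene0.png

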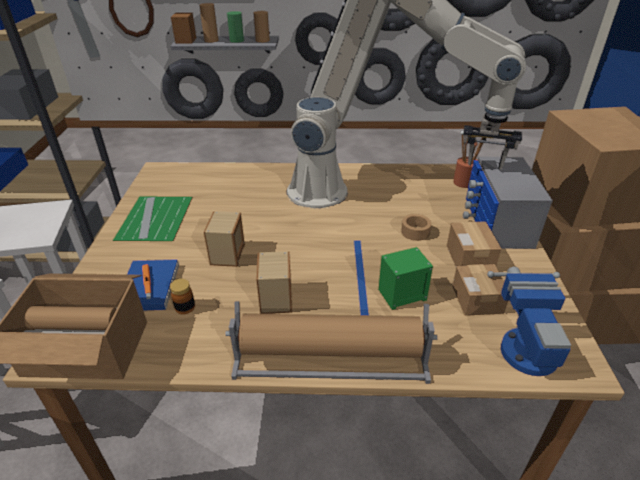

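The top view shows the two crates, at about (368,175) and (448,260). The tape runs from (261,142) to (266,300). There is a green decoy at (210,188) and a free dispatch area around rows 225–295, columns 150–255. I'll enlarge the crates to get their corners.

```bash
python3 - <<'E'
import cv2
i=cv2.imread('pics/top0.png')[135:295,330:490]
cv2.imwrite('pics/crop.png',cv2.resize(i,(600,600),interpolation=cv2.INTER_CUBIC))
E
```

```text
(no output)
```

View pics/crop.png

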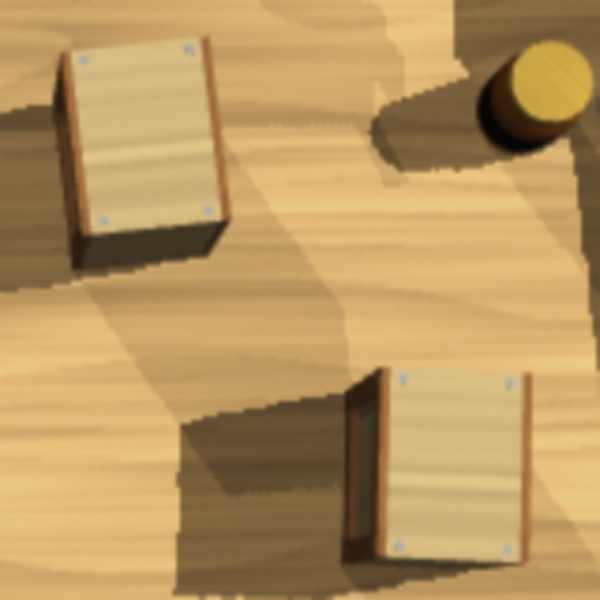

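The far crate's lid corners in the crop are (62,53), (208,37), (230,218) and (84,235). The near crate's are (386,368), (530,374), (527,563) and (380,558).

```bash
python3 - <<'E'
from h import *
np.set_printoptions(precision=4,suppress=True)
c=bot.camera('top')
def crop(L): return [(330+a/3.75-.4,135+b/3.75-.4) for a,b in L]
for n,L in (('far',[(62,53),(208,37),(230,218),(84,235)]),('near',[(386,368),(530,374),(527,563),(380,558)])):
    P=np.array([ray(c,u,v,.14)[:2] for u,v in crop(L)]); m=P.mean(0)
    ax=(P[0]+P[3]-P[1]-P[2])/2; ay=(P[0]+P[1]-P[2]-P[3])/2
    print(n,m,np.linalg.norm(ax),np.linalg.norm(ay),'own x yaw',np.degrees(np.arctan2(ax[1],ax[0])),np.degrees(np.arctan2(ay[1],ay[0]))+90)
    for s in(1,-1): print('  broad face ctr',s,m+s*.048*ax/np.linalg.norm(ax))
for n,u,v,z in(('tape top',261,142,0),('tape bot',266,300,0),('green a',241,204,.14),('green b',197,220,.14),('roll low',178,302,.048),('roll right',203,325,.048),('parcel r',142,294,0.05),('jar',474,160,.095),('roller',290,130,.0),('roller r',396,125,0),('green',242,206,0.0),('ring',462,330,.02),('book ul',492,158,.028),('book ll',498,238,.028)): print(n,ray(c,u,v,z)[:2])
print(bot.state()['tool_rot'])
E
```

```text
far [ 0.6374 -0.1085] 0.09414261351972793 0.11891047790366778 own x yaw 95.631735852863 95.3457797622526
  broad face ctr 1 [ 0.6327 -0.0607]
  broad face ctr -1 [ 0.6421 -0.1562]
near [ 0.4226 -0.2984] 0.09178852230861452 0.11982786155945027 own x yaw 86.85776827997225 86.35383884747128
  broad face ctr 1 [ 0.4252 -0.2504]
  broad face ctr -1 [ 0.42   -0.3463]
tape top [0.75   0.1618]
tape bot [0.3346 0.1516]
green a [0.5616 0.1974]
green b [0.5248 0.3018]
roll low [0.3329 0.3662]
roll right [0.2751 0.3039]
parcel r [0.3542 0.4553]
jar [ 0.6701 -0.3746]
roller [0.7813 0.0849]
roller r [ 0.7905 -0.1963]
green [0.5798 0.2124]
ring [ 0.2503 -0.3444]
book ul [ 0.6904 -0.439 ]
book ll [ 0.4817 -0.4445]
[-179.9399    0.0001  164.3678]
```

```bash
python3 -m pendant '[[[0,0,0,0,0,0.06,0.06],[0,0,-0.07,0.031,-0.045,0.01,0.06],[0,0,-0.07,0.031,-0.045,0.01,0.06],[0,0,-0.07,0.031,-0.045,0.01,0.06],[0,0,-0.07,0.031,-0.045,0,0.06],[0,0,-0.07,0.031,-0.045,0,0.06],[0,0,-0.07,0.031,-0.045,0,0.06],[0,0,-0.07,0.031,-0.045,0,0.06],[0,0,-0.07,0.031,-0.045,0,0.06],[0,0,-0.07,0.031,-0.045,0,0.06]]]' 20
python3 -m pendant '[[[0,0,-0.07,0,-0.055,0,0.06],[0,0,-0.07,0,-0.055,0,0.06],[0,0,-0.07,0,-0.055,0,0.06],[0,0,-0.07,0,-0.055,0,0.06],[0,0,-0.07,0,-0.055,0,0.06],[0,0,-0.07,0,-0.055,0,0.06],[0,0,-0.07,0,-0.055,0,0.06],[0,0,-0.07,0,-0.055,0,0.06],[0,0,-0.07,0,-0.055,0,0.06],[0,0,-0.07,0,-0.055,0,0.06]]]'
```

```text
time_s: 1.4
position: [0.4481, 0.1952, 0.3046]
tool_rot: [180.0, 0.0, 128.1]
contact_force: [0.2, 0.9, -0.0]
gripper_width: 0.649
finger_force: 0.0
time_s: 2.65
position: [0.447, -0.3549, 0.3044]
tool_rot: [-180.0, -0.0, 88.0]
contact_force: [0.8, 1.3, 0.2]
gripper_width: 0.653
finger_force: 0.0
```

```bash
python3 -m pendant '[[[0,0,-0.024,-0.016,-0.035,-0.04,0.06],[0,0,0,-0.016,-0.035,-0.04,0.06],[0,0,0,0,0,-0.05,0.06],[0,0,0,0,0,-0.05,0.06],[0,0,0,0,0,0,0.06]]]'
python3 -m pendant '[[[0,0,0,0.002,0.035,0,0.06],[0,0,0,0.001,0.02,0,0.06],[0,0,0,0.001,0.015,0,0.06],[0,0,0,0.001,0.015,0,0.06],[0,0,0,0.001,0.015,0,0.06]]]'
python3 -m pendant '[[[0,0,0,0.001,0.015,0,0.06],[0,0,0,0.001,0.015,0,0.06],[0,0,0,0.001,0.015,0,0.06],[0,0,0,0.001,0.015,0,0.06],[0,0,0,0.001,0.01,0,0.06]]]'
python3 -c "
from h import *
cam('top','t1.png')"
```

```text
time_s: 3.28
position: [0.4131, -0.421, 0.1211]
tool_rot: [-179.7, -0.3, 86.8]
contact_force: [-0.5, 0.5, -0.2]
gripper_width: 0.654
finger_force: 0.0
time_s: 3.9
position: [0.4218, -0.3227, 0.1251]
tool_rot: [179.9, 0.0, 86.8]
contact_force: [0.7, -1.6, 1.2]
gripper_width: 0.652
finger_force: 0.7
time_s: 4.53
position: [0.4262, -0.2519, 0.1244]
tool_rot: [-180.0, -0.0, 86.8]
contact_force: [0.0, 0.3, 1.3]
gripper_width: 0.653
finger_force: 0.0
```

View pics/t1.png

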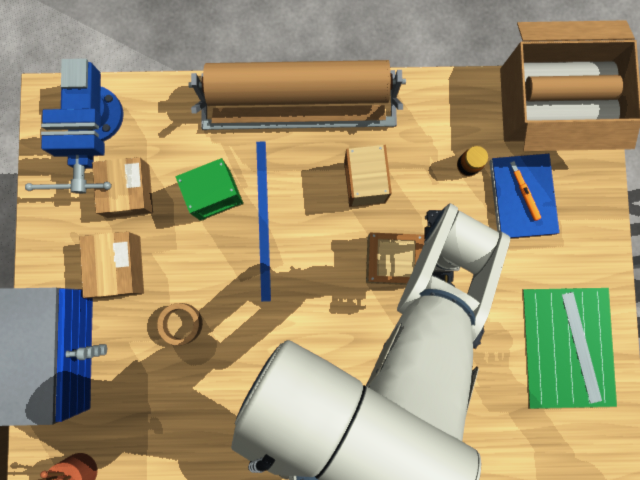

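The near crate has fallen onto its side: its lying box spans about columns 367–425, rows 233–288. Next I tip the far crate.

```bash
python3 -m pendant '[[[0,0,0,0,-0.03,0.06,0.06],[0,0,0.05,0.03,0,0.06,0.06],[0,0,0.05,0.056,0.005,0,0.06],[0,0,0.05,0.056,0.005,0,0.06],[0,0,0,0.056,0,0,0.06],[0,0,0,0.025,0.03,0,0.06],[0,0,0,0,0.02,-0.06,0.06],[0,0,0,0,0,-0.06,0.06],[0,0,0,0,0,0,0.06]]]'
```

```text
time_s: 5.7
position: [0.6439, -0.2198, 0.1123]
tool_rot: [-179.5, -0.2, 95.4]
contact_force: [0.2, 0.7, 1.2]
gripper_width: 0.652
finger_force: 0.0
```

```bash
python3 -m pendant '[[[0,0,0,-0.003,0.035,0.0,0.06],[0,0,0,-0.002,0.018,0,0.06],[0,0,0,-0.0015,0.015,0,0.06],[0,0,0,-0.0015,0.015,0,0.06],[0,0,0,-0.0015,0.015,0,0.06],[0,0,0,-0.0015,0.015,0,0.06],[0,0,0,-0.0015,0.015,0,0.06],[0,0,0,-0.0015,0.015,0,0.06],[0,0,0,-0.0015,0.013,0,0.06]]]'
python3 -m pendant '[[[0,0,0,0,-0.05,0.06,0.06],[0,0,0,0,-0.06,0.06,0.06],[0,0,0,0,-0.06,0.06,0.06],[0,0,0,0,-0.06,0.04,0.06],[0,0,0,0,0,0,0.06]]]'
python3 -c "
from h import *
c=cam('wrist','w1.png');cam('top','t2.png'); print(c['xyz'],c['attitude'],c['fx'])"
```

```text
time_s: 6.82
position: [0.6313, -0.064, 0.1167]
tool_rot: [-179.9, -0.0, 95.4]
contact_force: [0.4, 1.4, 0.6]
gripper_width: 0.654
finger_force: 0.0
time_s: 7.45
position: [0.6329, -0.249, 0.2912]
tool_rot: [179.7, 0.2, 95.2]
contact_force: [0.8, -0.2, -0.8]
gripper_width: 0.654
finger_force: 0.0
[ 0.62514362 -0.16627482  0.46225681] [162.91031235  -0.1848159    5.16429767] 427.56202063015104
```

View pics/w1.png

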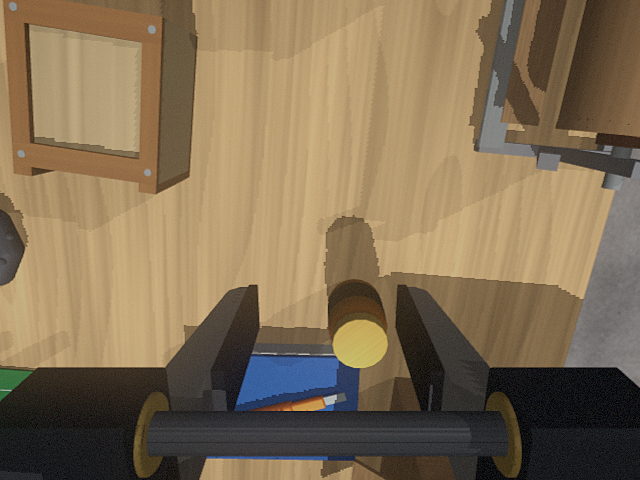

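View pics/t2.png

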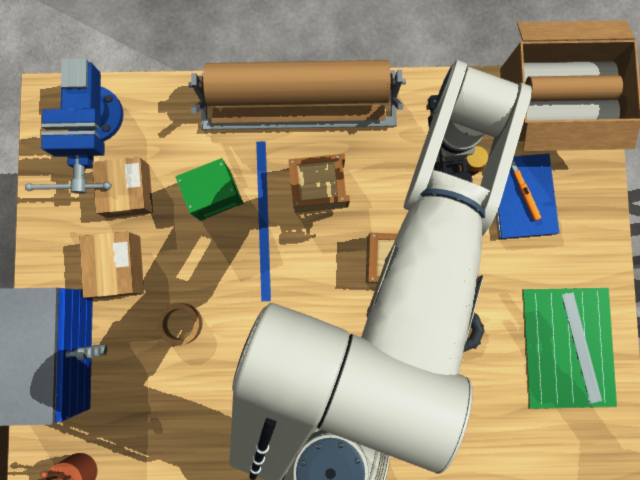

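Both crates now lie on their sides, with the undersides facing -y. The far one is at columns 290–349, clear of the tape. I'll tilt the tool so the wrist camera looks towards +y at the undersides.

```bash
python3 -m pendant '[[[0.17,0,0,-0.03,-0.035,-0.01,0.06],[0.17,0,0,-0.03,-0.035,-0.01,0.06],[0.17,0,0,-0.03,-0.035,-0.01,0.06],[0.17,0,0,-0.03,-0.035,-0.01,0.06],[0.17,0,0,-0.03,-0.035,0,0.06],[0,0,0,0,0,0,0.06]]]'
python3 -c "
from h import *
c=cam('wrist','w2.png'); print(c['xyz'],c['attitude'],bot.state()['tool_rot'],bot.state()['position']); np.save('w2.npy',np.r_[c['xyz'],c['attitude'],c['fx'],c['fy'],c['cx'],c['cy']])"
```

```text
time_s: 8.3
position: [0.4789, -0.4219, 0.2415]
tool_rot: [174.4, -49.1, 97.5]
contact_force: [0.4, 0.7, -0.8]
gripper_width: 0.655
finger_force: 0.0
[ 0.47265141 -0.49709471  0.41606121] [-147.73073629   -3.56723263    3.23049541] [174.24531157 -48.78150525  97.73031633] [ 0.48079301 -0.42051785  0.24380283]
```

View pics/w2.png

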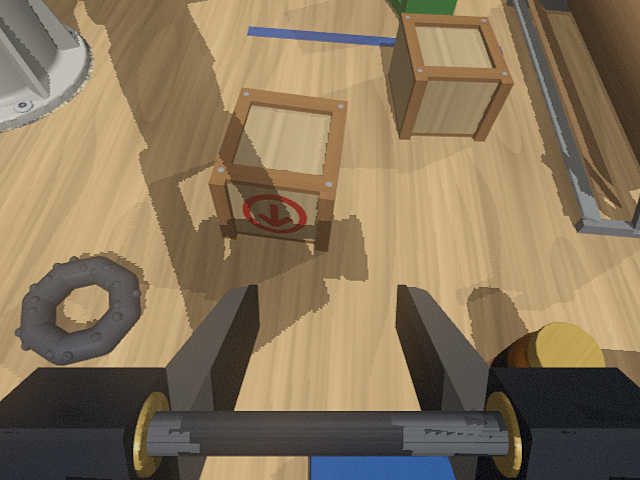

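The stamp is on the near crate, at about (275,213). The far crate's underside, at (450,108), is plain. Now I'll work out the stamped crate's lying pose.

```bash
python3 - <<'E'
from h import *
d=np.load('w2.npy'); c=dict(xyz=d[:3],attitude=d[3:6],fx=d[6],fy=d[7],cx=d[8],cy=d[9])
np.set_printoptions(precision=4,suppress=True)
for n,L in(('near',[(243,89),(348,101),(331,188),(213,172)]),('far',[(399,14),(488,16),(511,82),(412,79)])):
    P=np.array([ray(c,u,v,.096)[:2] for u,v in L]); print(n,P.tolist(),P.mean(0)); a=P[0]+P[1]-P[2]-P[3]; print(np.degrees(np.arctan2(a[1],a[0])),np.linalg.norm(a)/2)
print('tape',ray(c,249,31,0),ray(c,395,42,0))
E
```

```text
near [[0.37630080929363124, -0.10583920657351853], [0.4942842853446094, -0.11034676903044255], [0.4817088853100293, -0.236479547896225], [0.3673409896284444, -0.22896890738894027]] [ 0.4299 -0.1704]
85.0621493540156 0.12509551297342758
far [[0.5579896445190143, 0.07346104357974564], [0.6820200178829342, 0.08901672485904516], [0.689457187476884, -0.05061262921491949], [0.5688548345697133, -0.06173340017318679]] [0.6246 0.0125]
93.81008409697729 0.1377162810096915
tape [0.3342 0.154  0.    ] [0.5741 0.1606 0.    ]
```

```bash
python3 -m pendant '[[[-0.17,0,0,-0.011,0.018,0,0.04],[-0.17,0,0,-0.011,0.018,0,0.04],[-0.17,0,0,-0.011,0.018,0,0.04],[-0.17,0,0,-0.011,0.018,0,0.04],[-0.17,0,0,-0.009,0.018,0,0.04],[0,0,-0.09,0,0,-0.05,0.04],[0,0,0,0,0,-0.06,0.04],[0,0,0,0,0,-0.06,0.04],[0,0,0,0,0,-0.018,0.04],[0,0,0,0,0,0,0.04]]]'
```

```text
time_s: 9.6
position: [0.4294, -0.3295, 0.0606]
tool_rot: [-180.0, -0.0, 90.3]
contact_force: [0.6, -0.6, 0.1]
gripper_width: 0.436
finger_force: 0.0
```

```bash
python3 -m pendant '[[[0,0,0,0,0.045,0,0.04],[0,0,0,0,0.015,0,0.04],[0,0,0,0,0.015,0,0.04],[0,0,0,0,0.02,0,0.04],[0,0,0,0,0.02,0,0.04],[0,0,0,0,0.02,0,0.04],[0,0,0,0,0.02,0,0.04],[0,0,0,0,0.02,0,0.04],[0,0,0,0,0.02,0,0.04],[0,0,0,0,0.02,0,0.04]]]'
python3 -m pendant '[[[0,0,0,0,0.02,0,0.04],[0,0,0,0,0.02,0,0.04],[0,0,0,0,0.02,0,0.04],[0,0,0,0,0.02,0,0.04],[0,0,0,0,0.02,0,0.04],[0,0,0,0,0.02,0,0.04],[0,0,0,0,0.015,0,0.04],[0,0,0,0,0.01,0,0.04]]]'
python3 -c "
from h import *
cam('top','t3.png')"
```

```text
time_s: 10.85
position: [0.4301, -0.1158, 0.0611]
tool_rot: [179.9, 0.1, 90.2]
contact_force: [0.4, -6.0, 3.9]
gripper_width: 0.434
finger_force: 3.0
time_s: 11.85
position: [0.4291, 0.0297, 0.0606]
tool_rot: [180.0, 0.0, 90.3]
contact_force: [-0.0, -5.0, 4.9]
gripper_width: 0.436
finger_force: 2.9
```

View pics/t3.png

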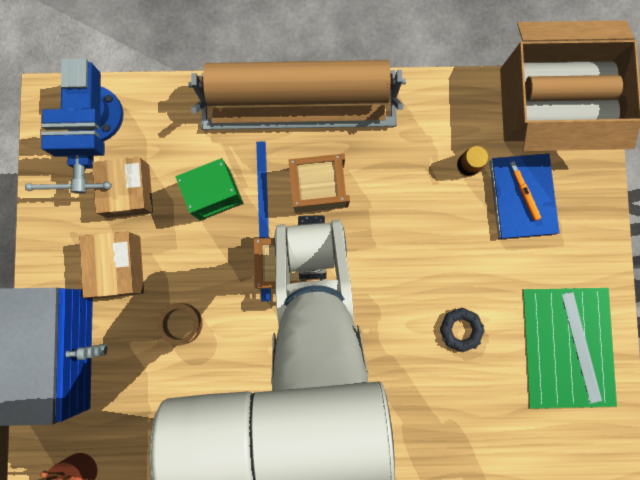

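The crate travels straight and now straddles the tape: its front edge is at column 254, rows 237–290, with the far crate and the green one clear of it. I'll push on.

```bash
python3 -m pendant '[[[0,0,0,0,0.015,0,0.04],[0,0,0,0,0.02,0,0.04],[0,0,0,0,0.02,0,0.04],[0,0,0,0,0.02,0,0.04],[0,0,0,0,0.02,0,0.04],[0,0,0,0,0.02,0,0.04],[0,0,0,0,0.02,0,0.04],[0,0,0,0,0.015,0,0.04],[0,0,0,0,0.01,0,0.04],[0,0,0,0,0.006,0,0.04]]]'
python3 -m pendant '[[[0,0,0,0,0,0,0.04],[0,0,0,0,-0.03,0,0.04],[0,0,0,0,-0.06,0,0.04],[0,0,0,0,-0.06,0.06,0.04],[0,0,0,0,-0.06,0.06,0.04],[0,0,0,0,-0.06,0.06,0.04],[0,0,0,0,-0.06,0.03,0.04],[0,0,0,0,-0.06,0,0.04],[0,0,0,0,0,0,0.04]]]'
python3 -c "
from h import *
c=cam('top','t4.png'); print(ray(c,255,270,0))"
```

```text
time_s: 13.15
position: [0.4285, 0.1953, 0.0602]
tool_rot: [-180.0, 0.0, 90.3]
contact_force: [-1.0, -5.8, 6.0]
gripper_width: 0.437
finger_force: 3.0
time_s: 14.28
position: [0.4288, -0.1467, 0.2211]
tool_rot: [179.9, 0.0, 89.9]
contact_force: [-0.0, -0.0, -0.3]
gripper_width: 0.437
finger_force: 0.0
[0.4121083  0.17943548 0.        ]
```

View pics/t4.png

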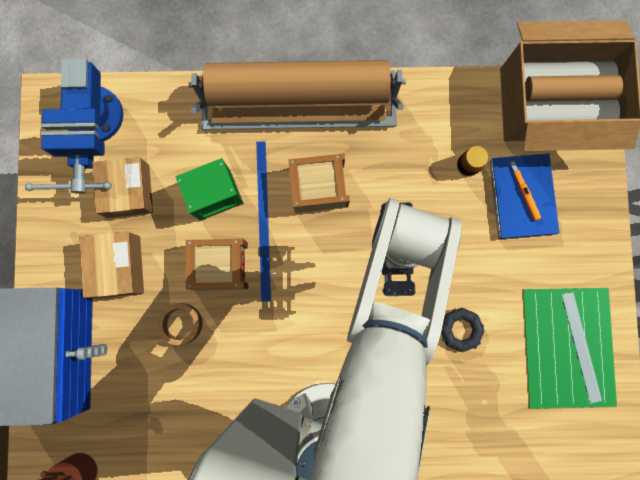

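The stamped crate lies at columns 185–247, fully past the tape, whose dispatch edge is at about column 259. The other crate is at 290–349 on this side, and nothing else has moved.

```bash
python3 -c "
from workcell import bot
print(bot.hand_in())"
```

```text
the job is handed in; nothing more can be done
None
```

Both crates lie on a broad side with their undersides showing: the stamped one is wholly past the tape (about 30 mm clear), the plain one is on this side, nothing else moved in the pictures, and the job is handed in at about 14 s.

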